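# Shut and lock the bench parts cabinet

## Task

Shut the grey parts cabinet on the soldering bench and lock it, using only the fingertips: gently push both open drawers fully home, and only then push the steel locking bar in by the plate on its right-hand end (right as seen from the robot), as far as it goes. Push things, do not grip, pinch or force them, and leave the bottle, the solder spool and the cutters where they are.

Things in the scene. Friction and masses are not known exactly. Their poses are not given: they have to be found in the camera images.
- parts_cabinet: Low grey steel cabinet fixed to the bench, 340 wide (y) x 200 deep (x) x 75 mm high, two drawers side by side. Origin: on the bench under the middle of its front face; x points into the cabinet, away from the robot (yaw -0.30 to 0.12), y to the robot's left. On top, 20 mm behind the front, a 10 mm steel locking bar lies along y, 82 mm above the bench, in staples up to 95 mm high.
- drawer_left (a joint): How far the left drawer (centre at cabinet y = +80 mm) stands out, m: 0 = shut, front flush with the cabinet; grows as it slides out towards the robot (cabinet -x), up to 0.115. Starts 0.035 to 0.10. Open-topped plastic drawer, about 0.35 kg; slides with about 1.5 N of friction, stays where it is left.
- drawer_right (a joint): The same for the right drawer (centre at cabinet y = -80 mm).
- drawer_left_front (a point): Point on the outer face of the left drawer's front, middle of its width, 43 mm above the bench; moves with the drawer. The front is a flat plain panel 118 wide, from 8 to 63 mm above the bench, without a handle (paper label and dark finger recess are only marks); 6 mm thick. Axes as the cabinet's.
- drawer_right_front (a point): The same point on the right drawer's front.
- lock_bar (a joint): How far the locking bar is pushed in, m: grows to the left (cabinet +y); 0 = unlocked, 0.060 = stop, locked. Starts 0 to 0.012. About 2 N of friction; stays where left. Two 16 mm wide tabs hang from it before the front down to 45 mm above the bench, 4.5 mm out: at 0 centred at cabinet y = -160 and -10 mm, clear of the drawers; when locked they bar both drawer fronts.
- push_plate (a point): Middle of the outer (right, cabinet -y) face of the push plate on the right-hand end of the locking bar: an upright steel plate 40 (x) x 6 (y) x 40 mm high, from 65 to 105 mm above the bench. At joint 0 this face is 241 mm to the right of the cabinet's middle; at joint 0.060 it is 11 mm outside the cabinet's right side. Axes as the cabinet's.
- flux_bottle: Loose white plastic bottle, 42 mm in diameter, 85 mm high, 0.09 kg, standing on the bench on the left of the cabinet or to the right before it (it swaps with the cutters). Origin: centre of its underside. Leave alone.
- solder_spool: Loose metal solder spool, 54 mm in diameter, 40 mm high, 0.2 kg, standing on the rear half of the cabinet's top. Origin: centre of its underside, 75 mm above the bench. Leave alone.
- side_cutters: Loose yellow-handled side cutters, about 125 x 60 x 14 mm, lying on the bench on the other side of the cabinet from the bottle. Origin: on the bench near the middle of its length; x along the cutters towards the jaws. Leave alone.

How it is judged:
By the outcome, as a careful person would: the job done as asked, in the order asked, and still so for the second after the job is handed in, with the robot touching nothing.
It also fails if it takes over 67 s, if anything falls off the work surface, if the arm or the gripper's body presses on something with over 40 N, if the wrist force passes 120 N, or if a joint passes its speed limit or range.

## Robot

A 6-joint arm with a two-finger parallel gripper is mounted at the origin on the work surface. World frame = base frame: x ahead of the robot, y to its left, z up, the work surface at z = 0. Lengths are in mm, angles in rad, forces in N, time in s.
With the tool pointing down it reaches from about 375 to 750 mm from the base axis. Payload 9 kg.
Tool frame: the origin (TCP) lies midway between the tips of the shut fingers; the grasp point (between the pads) lies 19 mm behind it (robot.grip_point_offset is the distance from the TCP to the grasp point, in mm); z points along the fingers, y is the line along which they close (so a half turn about z gives the same grasp; the last joint's range is limited). The gripper opens to 85 mm and grips with 20 to 120 N. Pads are 22 mm wide; open, the fingers measure 114 mm over their backs; the gripper's body (76 mm by 85 mm) begins 54 mm behind the grasp point. The pads swing forward as they close: fully open they stand 13 mm farther back than shut.
Start: joints at [-1.515, 0.104, 0.097, 1.564, 0, 1.353], TCP at [162.244, -577.679, 231.331] pointing down, gripper open.
Joint ranges: [-2.99, 2.99], [-0.84, 1.86], [-1.1, 1.16], [-1.84, 2.11], [-1.51, 1.56], [-3.14, 3.14]. Speed limits (rad/s): [2.22, 2.22, 2.57, 3.14, 3.14, 3.14].

## Interface

Orientations are given as a unit quaternion [x, y, z, w].
In Python, from cell import robot gives the robot as it stands.
- The arm moves only by the tool arm_command, never from a script. Its arguments are lists of equal length, an entry for each row: "travel": the shift along the world's x, y, z each as a share of 0.06 m, from -1 to 1, a list of three; "roll": the turn about the world's z as a share of 360 degrees, from -1 to 1; "hand": the opening, from -1 (shut) to 1 (fully open). In form: {"travel": [[dx, dy, dz], ...], "roll": [roll, ...], "hand": [hand, ...]}. A call has 1 to 12 rows; each row shifts and turns the commanded pose from where the row before left it; what a row does not reach is not made up. A row lasts 1/8 s, in which the tool goes at most 62.5 mm and 10.7 degrees, less where a joint would pass 70% of its speed; a pose out of reach is approached as far as the arm can. A call with a number of a shift or a turn outside -1 to 1 is refused whole. A call with a gripper value outside its range is refused whole. The fingers move at their own pace and stop on an object; "force" is the grip in N (left out, the last holds). Time passes only in rows, so rows that do not move let the fingers close. It gives the time, the measured TCP pose, the force, the opening and the grip force at its end, in the units of the state.
- robot.get_state(): the state, without advancing time (a new reading comes with each control period).
- robot.grab_frame(name): name is "side" or "top" or "wrist"; returns a dict with "frame" (480x640x3 uint8, red, green, blue), "vfov" (degrees; the focal length in pixels is half the picture's height over the tangent of half this angle, whatever the lens; pixels are square), "cx", "cy" (the principal point, pixels), "dist" ([k1, k2, p1, p2, k3] as OpenCV has them; the pictures are not rectified), "world_to_cam" (4x4, takes a point from world to camera coordinates); the wrist camera has in their place "T_tool_cam" (4x4, takes a point from camera to tool coordinates, whose origin is the TCP and whose axes are the flange's). Camera axes: x right, y down, z forward; pixel columns grow to the right and rows downward; lengths in mm; the calibration is good to about 2 mm. A picture is of the moment at which its call begins: read the wrist's pose just before it. There is no depth.
- robot.close_job(): hands the job in; it is judged then, once.
The state is a dict: "t": time; "q": joint angles; "qvel": joint speeds; "effort": joint torques, N m; "eef_pos": TCP position; "tool_rot": TCP orientation; "wrist_force": force on the tool from outside, world axes, zero at the start; "wrist_torque": the same for the moment, N m; "finger_gap": finger opening in mm; "grasp_force": force on a finger pad.
Only numpy, scipy, OpenCV 4.12 (cv2) and the standard library are available. Lean on these libraries where they do the work, as an engineer would, in place of code of your own. Each camera call takes 0.05 s, during which the arm holds its last target. There are 200 camera calls.

## Working session

There is one attempt and no reset: what is moved stays moved. The work goes in short steps, Python scripts to look and compute and a tool call to move; the robot and the scene stay as the last step left them, time stands still between calls to the robot, and variables do not carry over. Pictures are saved under pics/ and viewed, at most 10 in all, crops included, and the job is handed in when it is done.

Besides the shell and the picture viewer there is one more tool, called after ">>>" as name(argument=value, ...) on one line, values as JSON. arm_command: Moves the arm, as the interface text tells. Shift numbers are shares of 0.06 m and turn numbers shares of 360 degrees, none past 1 either way. Its arguments: {"type":"object","properties":{"travel":{"type":"array"},"roll":{"type":"array"},"hand":{"type":"array"},"force":{"type":"number"}},"required":["travel","roll","hand"]}

```bash
mkdir -p pics
cat > h.py <<'E'
import numpy as np, cv2, pickle
from cell import robot
def snap(n,f):
    d=robot.grab_frame(n); cv2.imwrite(f'pics/{f}.png',cv2.cvtColor(d['frame'],cv2.COLOR_RGB2BGR))
    pickle.dump(d,open(f'pics/{f}.pkl','wb')); return d
def cam(d):
    f=240/np.tan(np.radians(d['vfov'])/2)
    return np.array([[f,0,d['cx']],[0,f,d['cy']],[0,0,1]]),np.array(d['dist'],float),np.array(d['world_to_cam'])
def back(d,uv,z):
    K,D,T=cam(d); uv=np.array(uv,float).reshape(-1,1,2)
    p=cv2.undistortPoints(uv,K,D)[:,0]
    R=T[:3,:3];t=T[:3,3];c=-R.T@t
    r=np.c_[p,np.ones(len(p))]@R
    z=np.broadcast_to(z,len(p))
    return c+r*((z-c[2])/r[:,2])[:,None]
def proj(d,P):
    K,D,T=cam(d)
    return cv2.projectPoints(np.array(P,float).reshape(-1,3),cv2.Rodrigues(T[:3,:3])[0],T[:3,3],K,D)[0][:,0]
E
python3 - <<'E'
from h import *
for n in('top','side'):
    d=snap(n,n+'1'); T=cam(d)[2]; print(n,d['vfov'],(-T[:3,:3].T@T[:3,3]).round())
s=robot.get_state(); print(s['t'],s['eef_pos'],s['tool_rot'],s['wrist_force'],s['finger_gap'])
E
```

```text
top 50.985131496390096 [ 458.   63. 1309.]
side 57.973528874080074 [ 453. -585.  589.]
0.1 [ 162.25038683 -577.33608485  230.60421594] [ 9.90641987e-01  1.36484831e-01  6.33382184e-05 -5.82757422e-04] [0.265925   0.30436858 0.16150629] 85.38746538724014
```

View pics/top1.png

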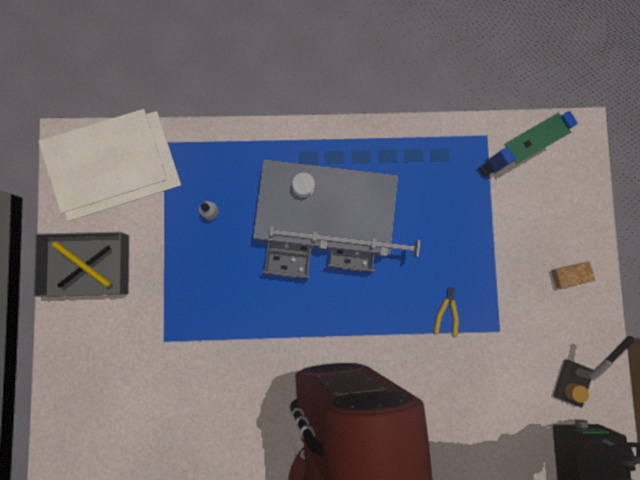

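View pics/side1.png

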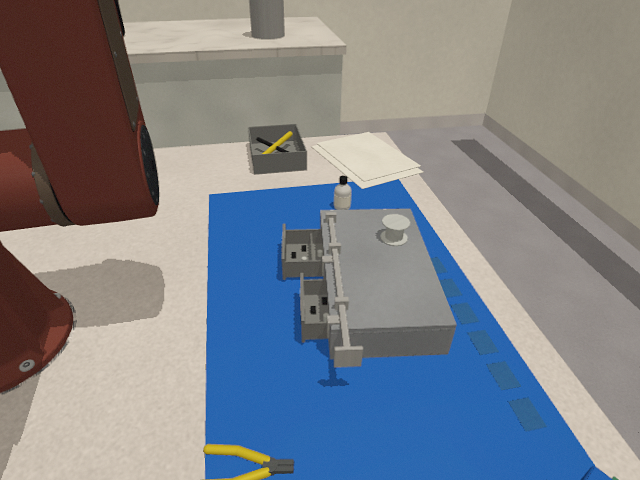

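The top view shows the cabinet (top corners about (263,160), (397,176), (254,239)), both drawers open, the push plate at (417,248), bottle at (208,210) on the left, and cutters at (448,312) on the right. I'll zoom in for accurate pixels.

Run:
```python
import cv2
a=cv2.imread('pics/top1.png')[150:300,240:440]; cv2.imwrite('pics/c1.png',cv2.resize(a,(800,600),interpolation=cv2.INTER_CUBIC))
a=cv2.imread('pics/side1.png')[200:380,270:470]; cv2.imwrite('pics/c2.png',cv2.resize(a,(660,594),interpolation=cv2.INTER_CUBIC))
```

```text
(no output)
```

View pics/c1.png

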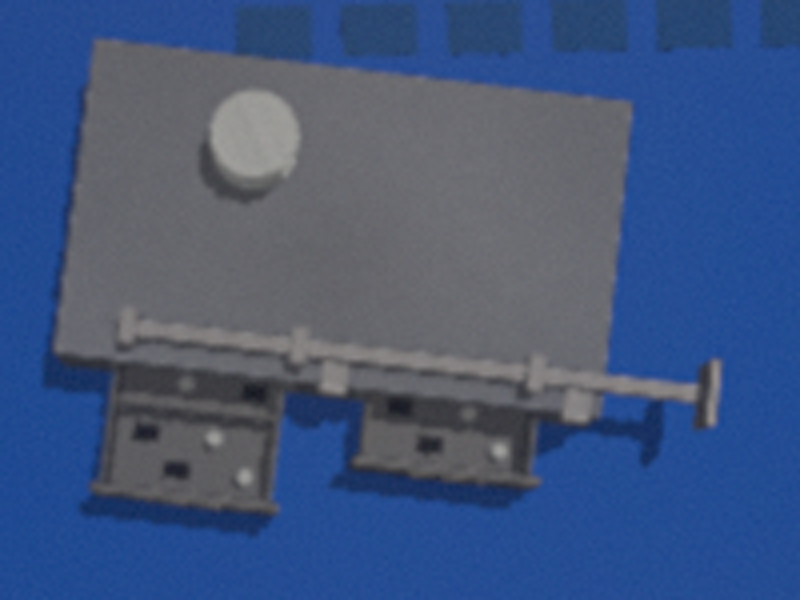

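View pics/c2.png

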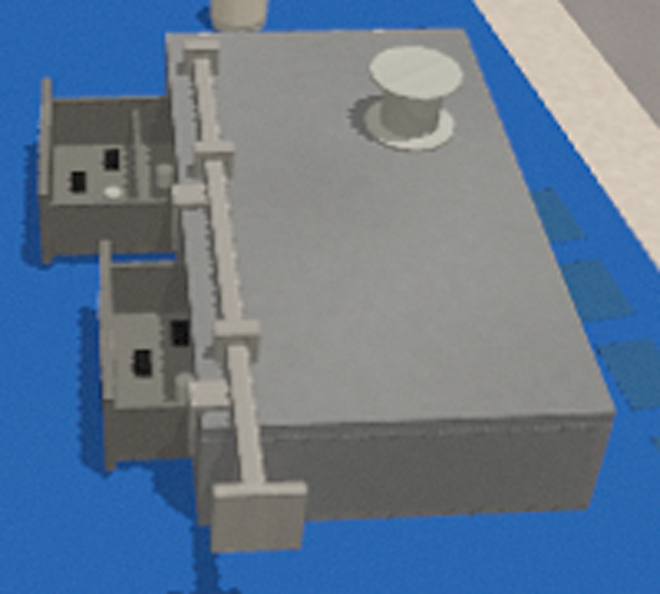

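Crop c1 (4x) shows the cabinet top corners at (94,39), (632,101), (57,354), the drawer front edges at (93,490)-(277,512) and (352,464)-(539,486), and the plate's outer edge at (720,362)-(714,427). Crop c2 (3.3x) shows the same corners at (466,31), (613,412), (167,33) and the plate face at (213,487)-(305,484)-(300,550)-(212,552).

```bash
cat > fit.py <<'E'
from h import *
from scipy.optimize import least_squares
t=pickle.load(open('pics/top1.pkl','rb')); s=pickle.load(open('pics/side1.pkl','rb'))
U1=lambda a:(np.array(a,float)+.5)/4-.5+[240,150]
U2=lambda a:(np.array(a,float)+.5)/3.3-.5+[270,200]
top=U1([[94,39],[632,101],[57,354],[93,490],[277,512],[352,464],[539,486],[720,362],[714,427]])
sid=U2([[466,31],[613,412],[167,33],[213,487],[305,484],[300,550],[212,552],[44,80],[103,243]])
def W(p,P):
    c,n=np.cos(p[2]),np.sin(p[2]); P=np.array(P,float)
    return np.c_[p[0]+c*P[:,0]-n*P[:,1],p[1]+n*P[:,0]+c*P[:,1],P[:,2]]
def res(p):
    x,y,a,l,r,b=p; Y=-241+b
    A=W(p,[[200,170,75],[200,-170,75],[0,170,75],[-l,139,63],[-l,21,63],[-r,-21,63],[-r,-139,63],[45,Y,105],[5,Y,105]])
    B=W(p,[[200,170,75],[200,-170,75],[0,170,75],[5,Y,105],[45,Y,105],[45,Y,65],[5,Y,65],[-l,139,63],[-r,-21,63]])
    return np.r_[(proj(t,A)-top).ravel(),(proj(s,B)-sid).ravel()]
f=least_squares(res,[570,60,-.1,60,40,5],loss='soft_l1',x_scale=[10,10,.1,10,10,10]); p=f.x
if __name__=='__main__':
    print(p.round(3)); print(res(p).reshape(-1,2).round(1).tolist())
    x,y,a,l,r,b=p
    print(W(p,[[-l,80,43],[-r,-80,43],[0,80,43],[0,-80,43],[25,-241+b,85],[25,-181,85]]).round(1))
    print('bottle',back(t,[[208,210]],85).round(),'cutters',back(t,[[451,290],[437,333],[457,334]],7).round())
E
python3 fit.py
```

```text
[ 5.82972e+02  2.35010e+01 -1.55000e-01  7.88610e+01  4.19950e+01
  9.38200e+00]
[[1.0, 0.2], [1.2, 2.0], [-0.8, 0.2], [-1.3, -0.1], [0.2, 0.4], [0.1, -0.3], [0.5, 0.3], [-0.2, -0.6], [-0.4, -0.4], [-0.2, -0.6], [-0.6, 1.3], [-0.5, -0.1], [0.2, 1.3], [0.9, 1.4], [0.5, -0.9], [-0.3, -0.7], [0.2, -1.2], [-0.1, -1.1]]
[[ 517.4  114.7   43. ]
 [ 529.1  -49.    43. ]
 [ 595.4  102.5   43. ]
 [ 570.6  -55.5   43. ]
 [ 571.8 -209.2   85. ]
 [ 579.6 -159.2   85. ]]
bottle [[681. 299.  85.]] cutters [[ 469. -309.    7.]
 [ 361. -267.    7.]
 [ 357. -318.    7.]]
```

>>> arm_command(travel=[[0.77, 0.69, 0], [0.77, 0.69, 0], [0.77, 0.69, 0], [0.77, 0.69, 0], [0.77, 0.69, 0], [0.77, 0.69, 0], [0.1, 0.8, 0], [0.1, 0.8, 0], [0.1, 0.8, 0], [0.1, 0.8, 0], [0.1, 0.8, 0], [0, 0.8, 0]], roll=[-0.0228, -0.0228, -0.0228, 0, 0, 0, 0, 0, 0, 0, 0, 0], hand=[-1, -1, -1, -1, -1, -1, -1, -1, -1, -1, -1, -1])

```text
t: 1.6
eef_pos: [469.3, -39.7, 231.0]
tool_rot: [0.997, -0.078, -0.0, -0.0]
wrist_force: [-0.1, -0.1, 0.0]
finger_gap: -0.1
grasp_force: 0.0
```

>>> arm_command(travel=[[0.03, 0.67, 0], [0.03, 0.67, 0], [0.03, 0.67, 0], [0.03, 0.67, 0], [0, 0, -0.6], [0, 0, -0.6], [0, 0, -0.6], [0, 0, -0.6], [0, 0, -0.5], [0, 0, -0.23], [0, 0, 0]], roll=[0, 0, 0, 0, 0, 0, 0, 0, 0, 0, 0], hand=[-1, -1, -1, -1, -1, -1, -1, -1, -1, -1, -1])

```text
t: 2.98
eef_pos: [471.9, 85.3, 43.1]
tool_rot: [0.998, -0.056, -0.0, -0.014]
wrist_force: [-1.1, -0.0, -0.1]
finger_gap: 0.0
grasp_force: 0.0
```

Run:
```python
from h import *
s=robot.get_state()
for k in('q','qvel','effort','eef_pos','tool_rot','wrist_force','wrist_torque'): print(k,np.round(s[k],3))
snap('top','top2');d=snap('side','side2')
a=cv2.imread('pics/side2.png')[130:400,200:560]; cv2.imwrite('pics/c3.png',cv2.resize(a,(800,600)))
```

```text
q [-0.113 -0.222 -0.561  1.234  0.028  3.141]
qvel [ 0.002 -0.019  0.033  0.015 -0.001  0.001]
effort [-9.3000e-02 -3.6341e+01  4.7272e+01 -3.5600e-01  1.0000e-01  1.0000e-03]
eef_pos [471.918  85.296  43.08 ]
tool_rot [ 0.998 -0.056 -0.    -0.014]
wrist_force [-1.103 -0.027 -0.129]
wrist_torque [-0.027 -0.001 -0.012]
```

View pics/c3.png

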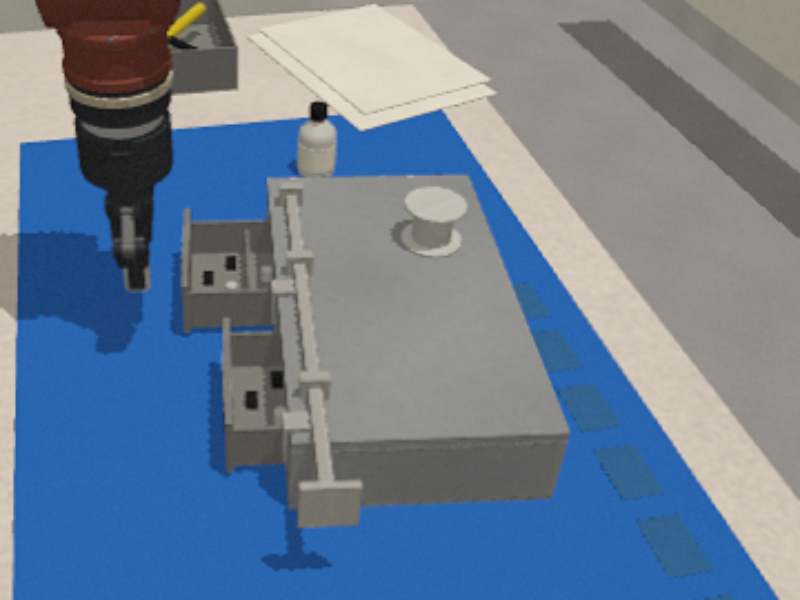

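The side view shows the fingers about 40 mm in front of the left drawer, with nothing touched. Joint 6 has hit its limit, so I'll turn the tool a quarter turn the other way.

>>> arm_command(travel=[[0, 0, 0], [0, 0, 0], [0, 0, 0], [0, 0, 0], [0, 0, 0], [0, 0, 0], [0, 0, 0], [0, 0, 0], [0, 0, 0], [0, 0, 0]], roll=[0.0278, 0.0278, 0.0278, 0.0278, 0.0278, 0.0278, 0.0278, 0.0278, 0.0276, 0], hand=[-1, -1, -1, -1, -1, -1, -1, -1, -1, -1])

```text
t: 4.32
eef_pos: [473.4, 85.4, 44.9]
tool_rot: [0.746, 0.666, -0.009, -0.009]
wrist_force: [0.1, -0.6, -0.2]
finger_gap: 0.1
grasp_force: 0.0
```

>>> arm_command(travel=[[0, 0.2, 0], [0, 0.2, 0], [0, 0.2, 0], [0, 0, 0], [0, 0, 0], [0, 0, 0], [0, 0, 0], [0, 0, 0], [0, 0, 0], [0, 0, 0]], roll=[0.027, 0.027, 0.027, 0.027, 0.027, 0.027, 0.027, 0.027, 0.027, 0], hand=[-1, -1, -1, -1, -1, -1, -1, -1, -1, -1])

```text
t: 5.58
eef_pos: [472.9, 121.4, 44.3]
tool_rot: [0.08, 0.997, -0.014, -0.0]
wrist_force: [-0.8, -0.1, 0.1]
finger_gap: -0.5
grasp_force: 0.0
```

>>> arm_command(travel=[[0.13, -0.02, 0], [0.13, -0.02, 0], [0.13, -0.02, 0], [0.08, -0.012, 0], [0.08, -0.012, 0], [0.08, -0.012, 0], [0.08, -0.012, 0], [0.08, -0.012, 0], [0.08, -0.012, 0], [0.08, -0.012, 0]], roll=[0, 0, 0, 0, 0, 0, 0, 0, 0, 0], hand=[-1, -1, -1, -1, -1, -1, -1, -1, -1, -1])

```text
t: 6.82
eef_pos: [529.6, 112.8, 43.4]
tool_rot: [0.078, 0.997, -0.014, -0.001]
wrist_force: [-1.3, 0.4, -0.7]
finger_gap: 0.5
grasp_force: 0.9
```

>>> arm_command(travel=[[0.08, -0.012, 0], [0.08, -0.012, 0], [0.08, -0.012, 0], [0.08, -0.012, 0], [0.08, -0.012, 0], [0.08, -0.012, 0], [0.08, -0.012, 0], [0.08, -0.012, 0], [0.08, -0.012, 0]], roll=[0, 0, 0, 0, 0, 0, 0, 0, 0], hand=[-1, -1, -1, -1, -1, -1, -1, -1, -1])

```text
t: 7.95
eef_pos: [572.9, 106.3, 43.6]
tool_rot: [0.078, 0.997, -0.014, -0.001]
wrist_force: [-1.8, 0.9, -0.3]
finger_gap: 0.1
grasp_force: 0.9
```

12 mm expected to remain; creep in 2 mm rows.

>>> arm_command(travel=[[0.035, -0.005, 0], [0.035, -0.005, 0], [0.035, -0.005, 0], [0.035, -0.005, 0], [0.02, -0.003, 0], [0, 0, 0]], roll=[0, 0, 0, 0, 0, 0], hand=[-1, -1, -1, -1, -1, -1])

```text
t: 8.7
eef_pos: [582.5, 104.9, 43.6]
tool_rot: [0.078, 0.997, -0.014, -0.001]
wrist_force: [0.3, -0.1, -0.2]
finger_gap: 0.1
grasp_force: 0.1
```

>>> arm_command(travel=[[0.015, -0.002, 0], [0.015, -0.002, 0], [0.015, -0.002, 0]], roll=[0, 0, 0], hand=[-1, -1, -1])

```text
t: 9.07
eef_pos: [585.0, 104.5, 43.6]
tool_rot: [0.078, 0.997, -0.014, -0.001]
wrist_force: [-2.5, 0.9, 1.7]
finger_gap: 0.2
grasp_force: 0.8
```

>>> arm_command(travel=[[0.015, -0.002, 0], [0.015, -0.002, 0], [0.015, -0.002, 0]], roll=[0, 0, 0], hand=[-1, -1, -1])

```text
t: 9.45
eef_pos: [586.2, 104.4, 43.5]
tool_rot: [0.078, 0.997, -0.014, -0.002]
wrist_force: [-12.5, -0.3, 9.1]
finger_gap: 0.0
grasp_force: 6.4
```

>>> arm_command(travel=[[-0.05, 0.008, 0], [-0.1, 0.015, 0], [-0.5, 0.08, 0], [-0.5, 0.08, 0], [-0.5, 0.08, 0], [0, -0.6, 0], [0, -0.6, 0], [0, -0.6, 0], [0, -0.6, 0], [0, -0.6, 0], [0, 0, 0]], roll=[0, 0, 0, 0, 0, 0, 0, 0, 0, 0, 0], hand=[-1, -1, -1, -1, -1, -1, -1, -1, -1, -1, -1])

```text
t: 10.82
eef_pos: [488.8, -61.9, 43.8]
tool_rot: [0.079, 0.997, -0.014, -0.0]
wrist_force: [-0.5, 0.3, -0.6]
finger_gap: -0.2
grasp_force: 0.0
```

>>> arm_command(travel=[[0, 0.32, 0], [0.13, -0.02, 0], [0.13, -0.02, 0], [0.13, -0.02, 0], [0.08, -0.012, 0], [0.08, -0.012, 0], [0.08, -0.012, 0], [0.08, -0.012, 0], [0.08, -0.012, 0], [0.08, -0.012, 0], [0.08, -0.012, 0]], roll=[0, 0, 0, 0, 0, 0, 0, 0, 0, 0, 0], hand=[-1, -1, -1, -1, -1, -1, -1, -1, -1, -1, -1])

```text
t: 12.2
eef_pos: [545.8, -49.5, 43.4]
tool_rot: [0.078, 0.997, -0.014, -0.001]
wrist_force: [-1.4, -0.4, -0.6]
finger_gap: 0.0
grasp_force: 0.9
```

>>> arm_command(travel=[[0.05, -0.008, 0], [0.05, -0.008, 0], [0.05, -0.008, 0], [0.035, -0.005, 0], [0.025, -0.004, 0], [0.02, -0.003, 0], [0, 0, 0]], roll=[0, 0, 0, 0, 0, 0, 0], hand=[-1, -1, -1, -1, -1, -1, -1])

```text
t: 13.08
eef_pos: [559.6, -51.7, 43.7]
tool_rot: [0.078, 0.997, -0.014, -0.001]
wrist_force: [0.1, 1.3, -0.2]
finger_gap: -0.1
grasp_force: 0.5
```

>>> arm_command(travel=[[0.015, -0.002, 0], [0.015, -0.002, 0], [0.015, -0.002, 0], [0.015, -0.002, 0]], roll=[0, 0, 0, 0], hand=[-1, -1, -1, -1])

```text
t: 13.58
eef_pos: [563.1, -52.1, 43.6]
tool_rot: [0.078, 0.997, -0.014, -0.001]
wrist_force: [-1.8, 0.2, 0.4]
finger_gap: 0.1
grasp_force: 0.8
```

>>> arm_command(travel=[[0.015, -0.002, 0], [0.015, -0.002, 0], [0.015, -0.002, 0]], roll=[0, 0, 0], hand=[-1, -1, -1])

```text
t: 13.95
eef_pos: [563.5, -52.2, 43.6]
tool_rot: [0.078, 0.997, -0.014, -0.003]
wrist_force: [-17.8, 1.1, 13.0]
finger_gap: -0.0
grasp_force: 9.2
```

>>> arm_command(travel=[[-0.05, 0.008, 0], [-0.1, 0.015, 0], [-0.7, 0.11, 0], [0, 0, 0.35], [0, 0, 0.35], [0, -0.7, 0], [0, -0.7, 0], [0, -0.7, 0], [0, -0.7, 0], [0, -0.6, 0], [0, 0, 0]], roll=[0, 0, 0, 0, 0, 0, 0, 0, 0, 0, 0], hand=[-1, -1, -1, -1, -1, -1, -1, -1, -1, -1, -1])

```text
t: 15.32
eef_pos: [514.5, -250.7, 85.6]
tool_rot: [0.079, 0.997, -0.014, -0.001]
wrist_force: [-0.2, 0.7, 0.2]
finger_gap: -0.2
grasp_force: 0.0
```

>>> arm_command(travel=[[0.45, 0, 0], [0.45, 0, 0], [0, 0, 0]], roll=[0, 0, 0], hand=[-1, -1, -1])

```text
t: 15.7
eef_pos: [569.8, -247.4, 85.4]
tool_rot: [0.077, 0.997, -0.014, -0.001]
wrist_force: [-1.0, -0.3, 0.3]
finger_gap: 0.0
grasp_force: 0.0
```

Run:
```python
from h import *
snap('top','top3');snap('side','side3')
a=cv2.imread('pics/top3.png')[150:300,240:440]; b=cv2.imread('pics/side3.png')[200:380,240:440]
cv2.imwrite('pics/c4.png',np.vstack([cv2.resize(a,(400,300)),cv2.resize(b,(400,300))]) if 0 else np.hstack([cv2.resize(a,(400,300),interpolation=2),cv2.resize(b,(400,300),interpolation=2)]))
```

```text
(no output)
```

View pics/c4.png

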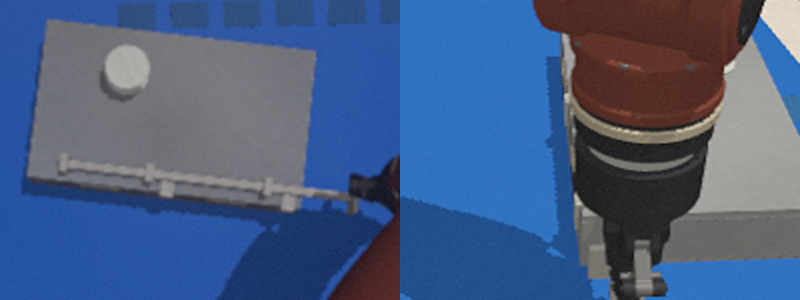

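Both drawers are flush in the top view (left half of c4), the tabs are clear of them, and the finger is just right of the plate at (355,190). Now I'll push the bar.

>>> arm_command(travel=[[-0.03, 0.13, 0], [0.02, 0.13, 0], [0.012, 0.08, 0], [0.012, 0.08, 0], [0.012, 0.08, 0], [0.012, 0.08, 0], [0.012, 0.08, 0]], roll=[0, 0, 0, 0, 0, 0, 0], hand=[-1, -1, -1, -1, -1, -1, -1])

```text
t: 16.68
eef_pos: [571.8, -208.7, 85.6]
tool_rot: [0.078, 0.997, -0.014, -0.001]
wrist_force: [-0.9, -2.9, 1.3]
finger_gap: -0.3
grasp_force: 1.1
```

In contact at about 3 N; continue to the stop, expected near y = −173.

>>> arm_command(travel=[[0.012, 0.08, 0], [0.012, 0.08, 0], [0.012, 0.08, 0], [0.012, 0.08, 0], [0.01, 0.06, 0], [0.005, 0.03, 0]], roll=[0, 0, 0, 0, 0, 0], hand=[-1, -1, -1, -1, -1, -1])

```text
t: 17.42
eef_pos: [575.5, -184.0, 85.5]
tool_rot: [0.078, 0.997, -0.014, -0.001]
wrist_force: [-1.2, -1.6, 0.5]
finger_gap: 0.1
grasp_force: 1.1
```

>>> arm_command(travel=[[0.005, 0.035, 0], [0.005, 0.035, 0], [0.005, 0.035, 0], [0.004, 0.025, 0], [0.002, 0.015, 0]], roll=[0, 0, 0, 0, 0], hand=[-1, -1, -1, -1, -1])

```text
t: 18.05
eef_pos: [576.7, -175.4, 85.5]
tool_rot: [0.078, 0.997, -0.014, -0.001]
wrist_force: [-1.4, -2.0, 0.5]
finger_gap: 0.0
grasp_force: 1.0
```

>>> arm_command(travel=[[0.002, 0.015, 0], [0.002, 0.015, 0], [0.002, 0.015, 0], [0.002, 0.015, 0]], roll=[0, 0, 0, 0], hand=[-1, -1, -1, -1])

```text
t: 18.55
eef_pos: [577.2, -171.9, 85.5]
tool_rot: [0.078, 0.997, -0.014, -0.001]
wrist_force: [-2.2, -3.8, 0.1]
finger_gap: -0.3
grasp_force: 2.1
```

>>> arm_command(travel=[[0.002, 0.015, 0], [0.002, 0.015, 0], [0.002, 0.015, 0]], roll=[0, 0, 0], hand=[-1, -1, -1])

```text
t: 18.92
eef_pos: [577.3, -171.6, 85.6]
tool_rot: [0.078, 0.997, -0.016, -0.001]
wrist_force: [-3.4, -16.0, -1.2]
finger_gap: 0.0
grasp_force: 8.0
```

At the stop (16 N, no further motion, close to the predicted position). Back away to the right and up, then check.

>>> arm_command(travel=[[-0.008, -0.05, 0], [-0.015, -0.1, 0], [-0.08, -0.5, 0], [0, -0.6, 0], [0, 0, 0.8], [-0.3, -0.5, 0.8], [-0.6, -0.8, 0], [-0.6, -0.8, 0], [-0.6, -0.8, 0], [-0.6, -0.8, 0], [0, 0, 0]], roll=[0, 0, 0, 0, 0, 0, 0, 0, 0, 0, 0], hand=[-1, -1, -1, -1, -1, -1, -1, -1, -1, -1, -1])

```text
t: 20.3
eef_pos: [406.8, -469.3, 181.3]
tool_rot: [0.08, 0.997, -0.014, -0.001]
wrist_force: [0.4, 0.4, 0.2]
finger_gap: 0.1
grasp_force: 0.0
```

Run:
```python
from h import *
snap('top','top4');snap('side','side4')
a=cv2.imread('pics/top4.png')[140:350,180:480]; b=cv2.imread('pics/side4.png')[180:390,240:540]
cv2.imwrite('pics/c5.png',np.hstack([cv2.resize(x,(400,280),interpolation=2) for x in(a,b)]))
```

```text
(no output)
```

View pics/c5.png

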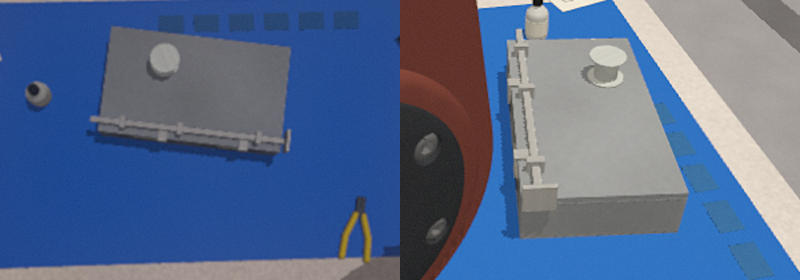

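The picture shows both drawers flush and the bar fully in, with its plate at (288,140) beside the cabinet's right side. The bottle, spool and cutters are where they were, and the robot touches nothing.

```bash
python3 -c "
from cell import robot
print(robot.close_job())"
```

```text
the job is handed in; nothing more can be done
None
```

Both drawers were pushed fully home and then the locking bar to its stop, with the bottle, spool and cutters left where they were; the job is handed in after about 20 s of robot time.

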